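# Shut and bolt the vial display case

## Robot

A 6-joint arm with a two-finger parallel gripper is mounted at the origin on the work surface. World frame = base frame: x ahead of the robot, y to its left, z up, the work surface at z = 0. Lengths are in mm, angles in rad, forces in N, time in s.
With the tool pointing down it reaches from about 225 to 725 mm from the base axis. Payload 3.1 kg.
Tool frame: the origin (TCP) lies midway between the tips of the shut fingers; the grasp point (between the pads) lies 19 mm behind it (tcp_to_grasp is the distance from the TCP to the grasp point, in mm); z points along the fingers, y is the direction in which the jaws open and shut (so a half turn about z gives the same grasp; the last joint's range is limited). The gripper opens to 85 mm and grips with 20 to 120 N. Pads are 22 mm wide; open, the fingers measure 114 mm over their backs; the gripper's body (76 mm by 85 mm) begins 54 mm behind the grasp point. The pads swing forward as they close: fully open they stand 13 mm farther back than shut.
Start: joints at [1.192, 0.048, 0.099, 1.622, 0, 1.443], TCP at [130.302, 508.565, 231.312] pointing down, gripper open.
Joint ranges: [-2.91, 2.91], [-0.99, 1.94], [-1.21, 1.42], [-2.12, 2.29], [-1.49, 1.47], [-3.14, 3.14]. Speed limits (rad/s): [2.79, 2.79, 3.14, 3.14, 3.14, 3.14].

## Interface

Orientations are given as a 3x3 rotation matrix whose columns are the frame's x, y, z axes.
In Python, from station import sense, get_image, sign_off, tcp_to_grasp gives the robot as it stands.
- The arm moves only by the shell command python3 -m handwheel 'ROWS' [FORCE]. ROWS is JSON, a list of rows, each a list of 7 numbers: the shift along the world's x, y, z in m, then the turn, a rotation vector about the world's x, y, z in degrees, then the opening, from 0 (shut) to 1 (fully open). In form: [[x, y, z, rx, ry, rz, jaw], ...]. A call has 1 to 12 rows; each row is the pose to reach, as a shift and turn from the pose commanded when the call began; what a row does not reach only later rows make up. A row lasts 1/10 s, in which the tool goes at most 50 mm and 8.59 degrees, less where a joint would pass 70% of its speed; a pose out of reach is approached as far as the arm can. A call with a gripper value outside its range is refused whole. The fingers move at their own pace and stop on an object; FORCE is the grip in N (left out, the last holds). Time passes only in rows, so rows that repeat a pose let the fingers close. It gives the time, the measured TCP pose, the force and the opening at its end, in the units of the state.
- sense(): the state, without advancing time (a new reading comes with each control period).
- get_image(name): name is "scene" or "top"; returns a dict with "img" (400x640x3 uint8, red, green, blue), "fx", "fy", "cx", "cy" (pixels), "T" (4x4, takes a point from camera to world coordinates). Camera axes: x right, y up, looking along -z (the intrinsics and any distortion apply to the point x, -y, -z); pixel columns grow to the right and rows downward; lengths in mm; the calibration is good to about 2 mm. A picture is of the moment at which its call begins. There is no depth.
- sign_off(): hands the job in, once; it reports no verdict.
The state is a dict: "time": time; "q": joint angles; "joint_velocities": joint speeds; "joint_efforts": joint torques, N m; "ee_pos": TCP position; "eef_rot": TCP orientation; "contact_force": force on the tool from outside, world axes, zero at the start; "torque": the same for the moment, N m; "width": finger opening in mm.
Only numpy, scipy, OpenCV 4.12 (cv2) and the standard library are available. Lean on these libraries where they do the work, as an engineer would, in place of code of your own. Each camera call takes 0.05 s, during which the arm holds its last target.

## Task

Lock up the stall's vial case: push its raised lid fully shut, and only then push the orange tab of the sprung bolt all the way along to its end stop and let it go, so that the bolt springs back and catches half way, through the lid's hasp. Leave the other things on the table standing where they are.

Things in the scene. Friction and masses are not known exactly. Their poses are not given: they have to be found in the camera images.
- case: dark wooden display case, wine-red lining, small corked bottles lying inside; fixed. 180 mm deep (its x), 260 wide (its y), 70 high. Origin: centre of its underside, on the table. Its -x side is the front, towards the robot; turned by up to 25 degrees either way
- ledge (a point): middle of the top of the wooden ledge along the case's front, 45 mm above the table, at case x -115 mm, y -12.5 mm; the ledge is 50 mm deep (case x) and 225 mm long (case y). The bolt lies along its middle
- pin_cap (a point): top of the yellow cap of the sprung upright stop pin, case x -115 mm, y -5 mm, 114 mm above the table (rises about 8 mm while the bolt's tooth passes). It sits in a brass bracket on the ledge, 42 mm (case x) by 14 mm (case y), up to 100 mm high. Needs no touching
- lid (a joint): angle of the lid in rad: 0 shut, grows as the front edge rises; starts at 0.35 to 0.70. White-framed clear plate 180 x 260 x 8 mm, solid, can be pressed anywhere; it turns about the case's upper rear edge. The hinge is stiff: the lid stays where it is left; 1 to 3 N down near its front edge closes it
- lid_front (a point): middle of the front edge of the lid, on its upper face; moves with the lid; 78 mm above the table when shut
- lid_hinge (a point): middle of the lid's hinge axis: case x +90 mm, y 0, 70 mm above the table; the axis runs along case y, at the lid's underside
- hasp (a point): middle of the brass hasp, the loop on the lid's front edge through which the bolt passes (when shut: case x -115 mm, y +51 mm, 62 mm above the table); 36 mm (case x) by 12 mm (case y), 32 mm high; moves with the lid
- bolt (a joint): travel of the sprung bolt in m along case +y: 0 at rest (out of the hasp), 0.050 at the end stop, 0.030 latched half way behind the stop pin. The return spring pushes with 3 N at 0, 7 N at the end, plus up to about 1 N as the tooth lifts the pin. Let go short of 0.028 it returns to 0; past 0.032 it comes back to 0.030 and stays. A lid a few mm ajar blocks it
- tab (a point): push point: centre of the -y face of the bolt's orange upright tab, 85 mm above the table, moves with the bolt; at 0 it is at case x -115 mm, y -74 mm; push it to case +y. Tab: 28 mm wide (case x), 8 thick (case y), top at 105 mm. On its -y side the space above the ledge is free but for the bolt's 34 mm wide foot: 57 mm high, sticking out 11 mm (its bar, up to 67 mm high, too)
- vial: corked glass vial, 30 mm across, 83 mm high, standing loose; origin at the centre of its underside; leave alone
- pot: small purple cup, 76 mm across, 65 mm high, standing loose; origin at the centre of its underside; leave alone
- cardstand: pale wooden card stand with white cards, 45 x 80 mm, 65 mm high, standing loose; origin at the centre of its underside; leave alone

How it is judged:
By the outcome, as a careful person would: the job done as asked, in the order asked, and still so for the second after the job is handed in, with the robot touching nothing.
It also fails if it takes over 42 s, if anything falls off the work surface, if the arm or the gripper's body presses on something with over 40 N, if the wrist force passes 120 N, or if a joint passes its speed limit or range.

## Working session

There is one attempt and no reset: what is moved stays moved. The work goes in short steps, Python scripts to look and compute and a shell command to move; the robot and the scene stay as the last step left them, time stands still between calls to the robot, and variables do not carry over. Pictures are saved under pics/ and viewed, and the job is handed in when it is done.

```bash
mkdir -p pics; python3 - <<'E'
from station import sense,get_image,tcp_to_grasp
import cv2,numpy as np
s=sense();print({k:np.round(v,3).tolist() for k,v in s.items()})
for n in("scene","top"):
    d=get_image(n);cv2.imwrite(f"pics/{n}0.png",d["img"][...,::-1]);print(n,{k:(np.round(v,3).tolist()) for k,v in d.items() if k!="img"})
E
```

```text
{'time': 0.0, 'q': [1.192, 0.049, 0.098, 1.622, -0.0, 1.443], 'joint_velocities': [-0.0, 0.0, 0.001, -0.001, 0.003, -0.002], 'joint_efforts': [0.001, -33.878, 32.002, 0.02, -0.0, -0.0], 'ee_pos': [130.059, 507.997, 230.1], 'eef_rot': [[-0.969, 0.248, -0.001], [0.248, 0.969, -0.002], [0.0, -0.002, -1.0]], 'contact_force': [0.79, -0.301, -0.785], 'torque': [0.006, -0.017, -0.022], 'width': 85.16}
scene {'fx': 375.163, 'fy': 375.163, 'cx': 314.154, 'cy': 205.125, 'T': [[0.051, -0.677, 0.734, 1180.342], [0.999, 0.042, -0.03, 27.458], [-0.011, 0.735, 0.678, 668.788], [0.0, 0.0, 0.0, 1.0]]}
top {'fx': 411.803, 'fy': 411.803, 'cx': 320.565, 'cy': 195.778, 'T': [[-0.027, 0.985, -0.171, 379.614], [-0.999, -0.031, -0.021, 15.656], [-0.026, 0.17, 0.985, 1176.091], [0.0, 0.0, 0.0, 1.0]]}
```

View pics/scene0.png

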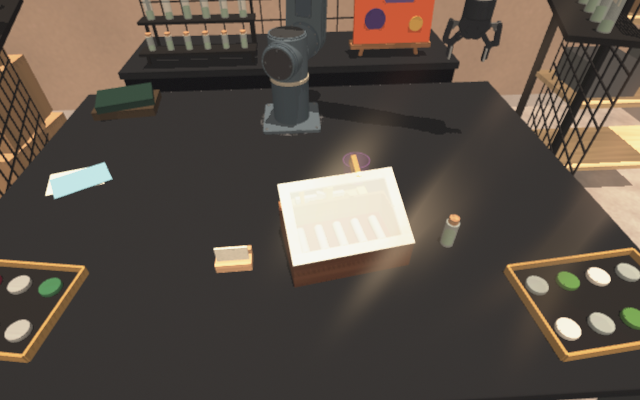

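View pics/top0.png

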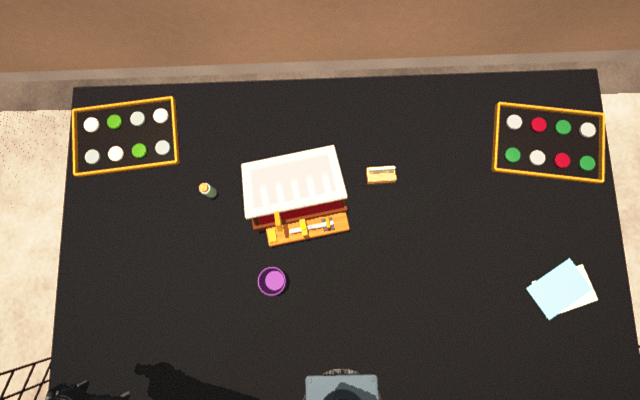

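The top view shows the case at about (295,190), the ledge at (308,229), the pot at (272,281), the vial at (207,190) and the cardstand at (381,175). Next I zoom in.

```bash
python3 - <<'E'
import cv2
a=cv2.imread("pics/top0.png")[130:310,190:410];cv2.imwrite("pics/topz.png",cv2.resize(a,None,fx=3.3,fy=3.3,interpolation=cv2.INTER_CUBIC))
a=cv2.imread("pics/scene0.png")[140:290,260:480];cv2.imwrite("pics/scz.png",cv2.resize(a,None,fx=3.5,fy=3.5,interpolation=cv2.INTER_CUBIC))
E
```

```text
(no output)
```

View pics/topz.png

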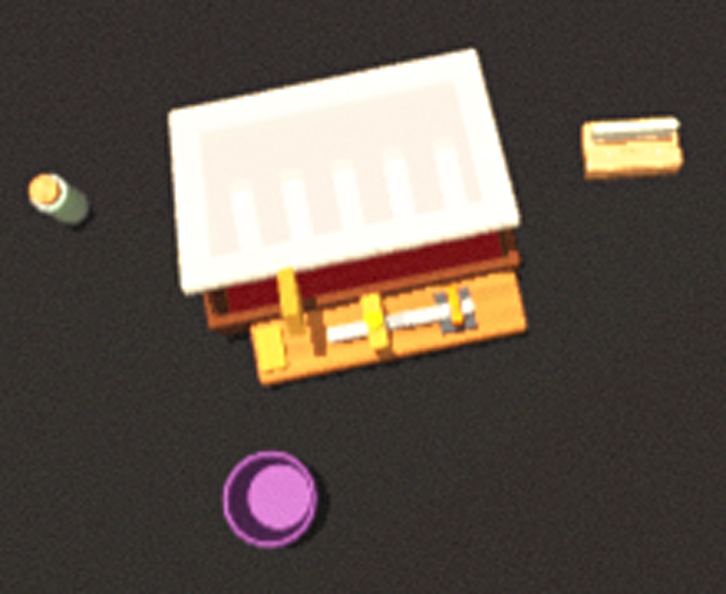

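View pics/scz.png

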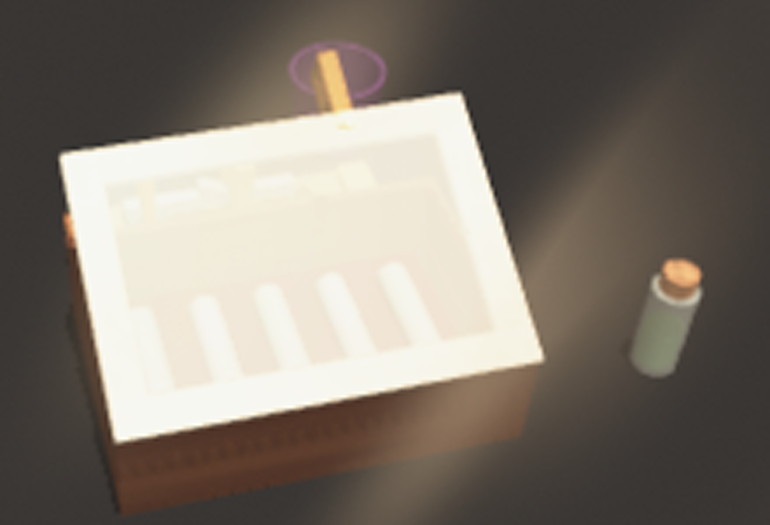

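```bash
cat > h.py <<'E'
import numpy as np
from station import get_image
def ray(d,u,v,z):
    T=np.array(d["T"]);p=np.array([(u-d["cx"])/d["fx"],-(v-d["cy"])/d["fy"],-1.]);r=T[:3,:3]@p;o=T[:3,3]
    return o+r*(z-o[2])/r[2]
def rl(d,u,v):
    T=np.array(d["T"]);p=np.array([(u-d["cx"])/d["fx"],-(v-d["cy"])/d["fy"],-1.]);r=T[:3,:3]@p
    return T[:3,3],r/np.linalg.norm(r)
def tri(a,b):
    (o,r),(p,s)=a,b
    k=np.linalg.lstsq(np.c_[r,-s],p-o,rcond=None)[0]
    x,y=o+r*k[0],p+s*k[1];return (x+y)/2,np.linalg.norm(x-y)
def fit(c,w):
    c=np.array(c);w=np.array(w)[:,:2];a=c-c.mean(0);b=w-w.mean(0)
    t=np.arctan2((a[:,0]*b[:,1]-a[:,1]*b[:,0]).sum(),(a*b).sum());R=np.array([[np.cos(t),-np.sin(t)],[np.sin(t),np.cos(t)]])
    o=w.mean(0)-R@c.mean(0);return t,o,w-(c@R.T+o)
E
python3 - <<'E'
from h import *
import cv2
t=get_image("top");s=get_image("scene")
tz=lambda u,v:(190+(u+.5)/3.3-.5,130+(v+.5)/3.3-.5)
sz=lambda u,v:(260+(u+.5)/3.5-.5,140+(v+.5)/3.5-.5)
# ledge front corners, right rear; lid rear corners
C=[(-140,100),(-140,-125),(-90,-125),(-90,100),(93,130),(93,-130),(90,-130),(90,130)]
W=[ray(t,*tz(262,384),45),ray(t,*tz(526,328),45),ray(t,*tz(517,272),45),ray(t,*tz(251,326),45),ray(t,*tz(170,110),77),ray(t,*tz(474,49),77),ray(s,*sz(122,513),0),ray(s,*sz(519,436),0)]
th,o,res=fit(C,W);print(np.degrees(th),o,"\n",np.round(res,1))
R=np.array([[np.cos(th),-np.sin(th)],[np.sin(th),np.cos(th)]])
P=lambda x,y:np.round(R@[x,y]+o,1)
for n,x,y in [("tab",-115,-74),("pin",-115,-5),("hasp",-115,51),("lidfront",-90,0),("hinge",90,0)]:print(n,P(x,y))
# tab top check
print("tabtop",ray(t,*tz(456,292),105))
for z in (-130,130):
  pass
for a,b in [((181,291),(463,94)),((518,219),(63,156))]:print("lidcorner",tri(rl(t,*tz(*a)),rl(s,*sz(*b))))
print("pot",ray(t,*tz(270,499),65),"vial",ray(t,*tz(45,188),83),"card",ray(t,*tz(632,150),30), ray(s,234,258,30))
img=t["img"];hsv=cv2.cvtColor(img,cv2.COLOR_RGB2HSV);m=cv2.inRange(hsv,(135,60,60),(165,255,255));ys,xs=np.nonzero(m);print(xs.min(),xs.max(),ys.min(),ys.max(),ray(t,(xs.min()+xs.max())/2,(ys.min()+ys.max())/2,60))
E
```

```text
10.162623932492423 [596.81881071 111.69830825] 
 [[-0.9 -0.8]
 [-0.5  0.1]
 [-2.6 -3. ]
 [-1.7 -0.6]
 [ 3.4 -0.2]
 [ 1.6 -0.1]
 [-0.6  3. ]
 [ 1.3  1.5]]
tab [496.7  18.6]
pin [484.5  86.5]
hasp [474.6 141.6]
lidfront [508.2  95.8]
hinge [685.4 127.6]
tabtop [505.34558219  21.0903241  105.        ]
lidcorner (array([506.66136405, 231.11354045, 155.4526893 ]), np.float64(3.2962365899077026))
lidcorner (array([553.66216595, -26.20535021, 156.02569308]), np.float64(3.5151007569030845))
pot [347.28307444 175.70050016  65.        ] vial [604.35713541 357.88698506  83.        ] card [ 632.3943573  -133.50143555   30.        ] [ 647.49272632 -127.37081796   30.        ]
257 286 266 296 [346.77941536 176.34200931  60.        ]
```

Case yaw is about 10.2° and the lid is at about 0.45 rad; the two views agree to about 3 mm. Next I move above the lid, shutting the jaws and turning −65°.

```bash
python3 -m handwheel '[[0.034,-0.034,0,0,0,-6,0],[0.068,-0.068,0,0,0,-12,0],[0.102,-0.102,0,0,0,-18,0],[0.136,-0.136,0,0,0,-24,0],[0.170,-0.170,0,0,0,-30,0],[0.204,-0.204,0,0,0,-36,0],[0.238,-0.238,0,0,0,-42,0],[0.272,-0.272,0,0,0,-48,0],[0.306,-0.306,0,0,0,-54,0],[0.340,-0.340,0,0,0,-60,0],[0.374,-0.374,0,0,0,-65,0],[0.408,-0.407,0,0,0,-65.4,0]]' 40
python3 -m handwheel '[[0,0,0,0,0,0,0],[0,0,0,0,0,0,0]]'
```

```text
time: 1.4
ee_pos: [539.3, 99.8, 231.1]
eef_rot: [[-0.175, 0.984, -0.0], [0.984, 0.175, 0.0], [0.0, -0.0, -1.0]]
contact_force: [1.0, 0.2, 0.4]
width: 0.1
time: 1.6
ee_pos: [538.4, 100.6, 230.3]
eef_rot: [[-0.175, 0.985, -0.002], [0.985, 0.175, 0.0], [0.001, -0.002, -1.0]]
contact_force: [0.7, -0.2, 0.2]
width: -0.3
```

```bash
python3 -m handwheel '[[0,0,-0.03,0,0,0,0],[0,0,-0.06,0,0,0,0],[0,0,-0.08,0,0,0,0],[0,0,-0.09,0,0,0,0],[0,0,-0.10,0,0,0,0],[0,0,-0.11,0,0,0,0],[0,0,-0.12,0,0,0,0],[0,0,-0.13,0,0,0,0],[0,0,-0.138,0,0,0,0],[0,0,-0.145,0,0,0,0],[0,0,-0.147,0,0,0,0],[0,0,-0.147,0,0,0,0]]'
python3 -m handwheel '[[0,0,-0.003,0,0,0,0],[0,0,-0.004,0,0,0,0],[0,0,-0.005,0,0,0,0]]'
```

```text
time: 2.8
ee_pos: [538.1, 101.5, 83.8]
eef_rot: [[-0.177, 0.984, -0.001], [0.984, 0.177, -0.0], [0.0, -0.001, -1.0]]
contact_force: [0.4, -0.6, 0.9]
width: -0.1
time: 3.1
ee_pos: [538.7, 101.5, 79.7]
eef_rot: [[-0.178, 0.984, 0.001], [0.984, 0.178, -0.0], [-0.0, 0.001, -1.0]]
contact_force: [0.5, -0.6, 1.2]
width: -0.1
```

```bash
python3 -m handwheel '[[0,0,-0.001,0,0,0,0],[0,0,-0.002,0,0,0,0],[0,0,-0.003,0,0,0,0],[0,0,-0.003,0,0,0,0]]'
```

```text
time: 3.5
ee_pos: [538.7, 101.5, 78.4]
eef_rot: [[-0.178, 0.984, 0.002], [0.984, 0.178, -0.0], [-0.0, 0.002, -1.0]]
contact_force: [-2.7, -0.8, 7.5]
width: -0.1
```

```bash
python3 -m handwheel '[[0,0,-0.001,0,0,0,0],[0,0,-0.002,0,0,0,0],[0,0,-0.002,0,0,0,0]]'; python3 - <<'E'
from h import *
import cv2
for n,(a,b,c,d) in {"top":(130,310,190,410),"scene":(140,290,260,480)}.items():
    cv2.imwrite(f"pics/{n}1.png",cv2.resize(get_image(n)["img"][a:b,c:d,::-1],None,fx=3.3,fy=3.3,interpolation=cv2.INTER_CUBIC))
E
```

```text
time: 3.8
ee_pos: [538.8, 101.5, 78.3]
eef_rot: [[-0.178, 0.984, 0.003], [0.984, 0.178, -0.0], [-0.001, 0.002, -1.0]]
contact_force: [-6.4, -1.0, 16.1]
width: 0.2
```

View pics/top1.png

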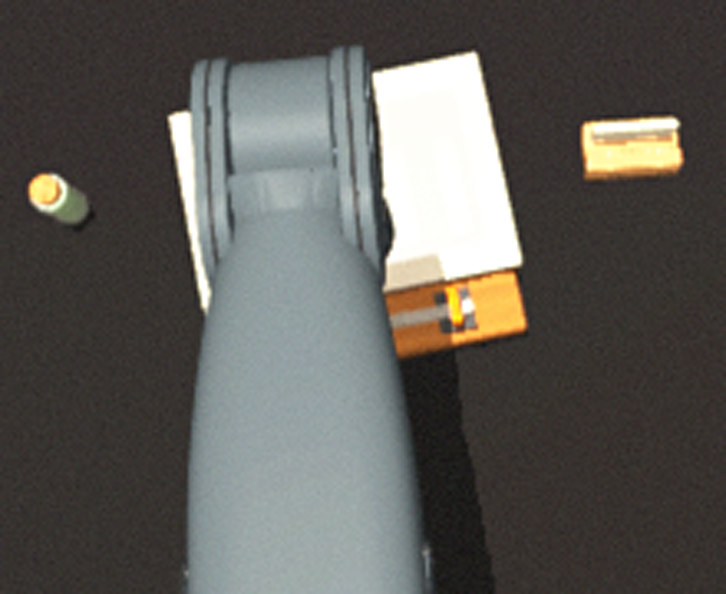

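View pics/scene1.png

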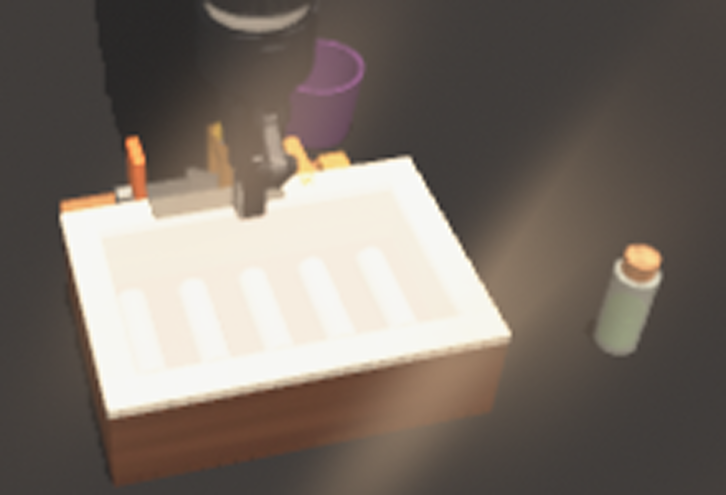

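The finger bottoms at z = 78.3 mm with force rising to 16 N, and both views show the lid flat, so it's shut. Next I rise and go to the −y side of the tab.

```bash
python3 -m handwheel '[[0,0,0.03,0,0,0,0],[0,0,0.06,0,0,0,0],[-0.012,-0.041,0.065,0,0,0,0],[-0.024,-0.082,0.065,0,0,0,0],[-0.035,-0.123,0.065,0,0,0,0],[-0.035,-0.123,0.065,0,0,0,0],[-0.035,-0.123,0.04,0,0,0,0],[-0.035,-0.123,0.02,0,0,0,0],[-0.035,-0.123,0.008,0,0,0,0],[-0.035,-0.123,0.003,0,0,0,0],[-0.035,-0.123,0.003,0,0,0,0]]'; python3 - <<'E'
from h import *
import cv2
for n,(a,b,c,d) in {"top":(130,310,190,410),"scene":(140,290,260,480)}.items():
    cv2.imwrite(f"pics/{n}2.png",cv2.resize(get_image(n)["img"][a:b,c:d,::-1],None,fx=3.3,fy=3.3,interpolation=cv2.INTER_CUBIC))
E
```

```text
time: 5.0
ee_pos: [502.8, -20.9, 76.6]
eef_rot: [[-0.178, 0.984, -0.002], [0.984, 0.178, 0.0], [0.001, -0.001, -1.0]]
contact_force: [0.0, -1.3, 0.1]
width: 0.3
```

View pics/top2.png

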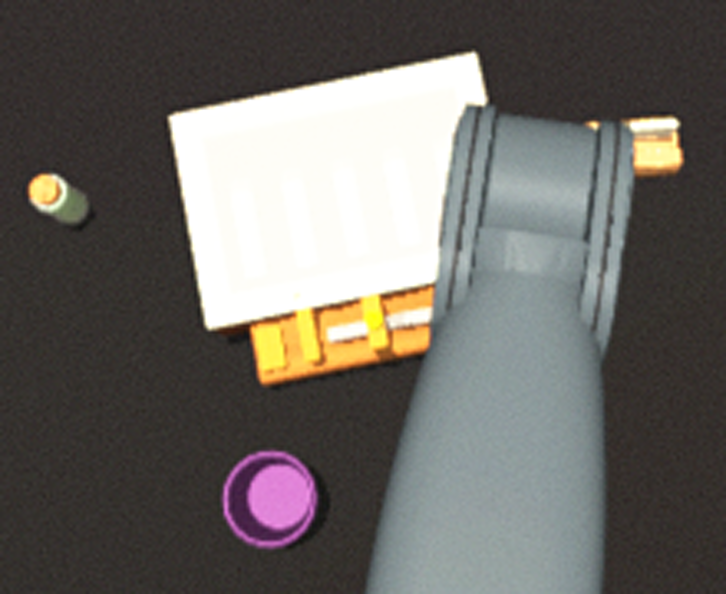

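View pics/scene2.png

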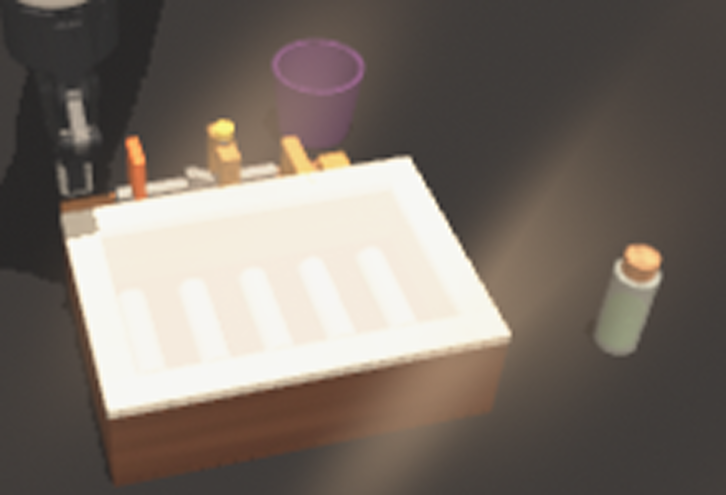

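The lid stays shut with the hasp on the ledge, and the finger at (75,185) is clear of the tab at (136,165). Now I push along case +y, (−0.176, 0.984).

```bash
python3 -m handwheel '[[-0.002,0.010,0,0,0,0,0],[-0.0035,0.020,0,0,0,0,0],[-0.0045,0.025,0,0,0,0,0],[-0.0055,0.030,0,0,0,0,0],[-0.006,0.035,0,0,0,0,0],[-0.006,0.035,0,0,0,0,0]]'
```

```text
time: 5.7
ee_pos: [497.3, 13.3, 77.7]
eef_rot: [[-0.178, 0.984, 0.0], [0.984, 0.178, -0.002], [-0.002, -0.0, -1.0]]
contact_force: [-1.4, -4.3, 2.3]
width: 0.2
```

```bash
python3 -m handwheel '[[-0.001,0.006,0,0,0,0,0],[-0.002,0.012,0,0,0,0,0],[-0.003,0.018,0,0,0,0,0],[-0.004,0.024,0,0,0,0,0],[-0.0055,0.030,0,0,0,0,0],[-0.0065,0.036,0,0,0,0,0],[-0.007,0.039,0,0,0,0,0],[-0.007,0.039,0,0,0,0,0]]'
```

```text
time: 6.5
ee_pos: [490.6, 50.7, 77.7]
eef_rot: [[-0.177, 0.984, 0.001], [0.984, 0.177, -0.004], [-0.004, -0.0, -1.0]]
contact_force: [-0.5, -7.2, 2.6]
width: 0.0
```

```bash
python3 -m handwheel '[[-0.0005,0.002,0,0,0,0,0],[-0.0005,0.004,0,0,0,0,0],[-0.0005,0.004,0,0,0,0,0]]'
```

```text
time: 6.8
ee_pos: [489.9, 54.4, 77.7]
eef_rot: [[-0.176, 0.984, 0.0], [0.984, 0.176, -0.005], [-0.005, -0.001, -1.0]]
contact_force: [-1.7, -6.3, 3.0]
width: -0.5
```

```bash
python3 -m handwheel '[[-0.0003,0.001,0,0,0,0,0],[-0.0003,0.002,0,0,0,0,0],[-0.0005,0.003,0,0,0,0,0],[-0.0005,0.003,0,0,0,0,0]]'
```

```text
time: 7.2
ee_pos: [489.4, 57.2, 77.7]
eef_rot: [[-0.176, 0.984, 0.0], [0.984, 0.176, -0.005], [-0.005, -0.001, -1.0]]
contact_force: [-0.8, -6.5, 2.5]
width: -0.1
```

```bash
python3 -m handwheel '[[-0.0003,0.001,0,0,0,0,0],[-0.0003,0.002,0,0,0,0,0],[-0.0003,0.002,0,0,0,0,0]]'
```

```text
time: 7.5
ee_pos: [489.3, 57.9, 77.8]
eef_rot: [[-0.175, 0.984, 0.0], [0.984, 0.175, -0.008], [-0.008, -0.001, -1.0]]
contact_force: [-0.7, -10.5, 3.1]
width: 0.1
```

Motion is now lagging the command, so it's stiffening against the end stop. I push a bit more to confirm.

```bash
python3 -m handwheel '[[-0.0003,0.001,0,0,0,0,0],[-0.0003,0.002,0,0,0,0,0],[-0.0003,0.002,0,0,0,0,0]]'; python3 - <<'E'
from h import *
import cv2
for n,(a,b,c,d) in {"scene":(140,290,260,480)}.items():
    cv2.imwrite(f"pics/{n}3.png",cv2.resize(get_image(n)["img"][a:b,c:d,::-1],None,fx=3.3,fy=3.3,interpolation=cv2.INTER_CUBIC))
E
```

```text
time: 7.8
ee_pos: [489.2, 58.0, 77.8]
eef_rot: [[-0.174, 0.985, 0.001], [0.985, 0.174, -0.013], [-0.012, -0.001, -1.0]]
contact_force: [-0.4, -14.5, 2.7]
width: 0.0
```

View pics/scene3.png

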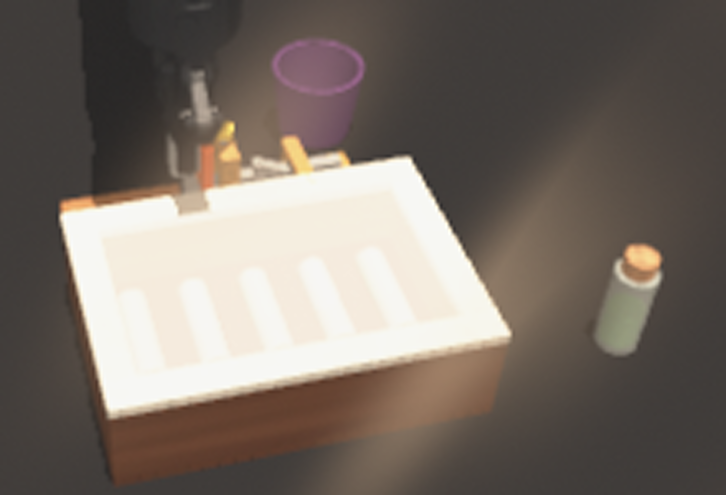

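The tab at (207,165) is against the stop: no motion with 14 N applied, and the bolt end is showing beyond the hasp. I back off to let it go, then rise.

```bash
python3 -m handwheel '[[0.0015,-0.008,0,0,0,0,0],[0.003,-0.018,0,0,0,0,0],[0.005,-0.028,0,0,0,0,0],[0.0065,-0.038,0,0,0,0,0],[0.0085,-0.050,0,0,0,0,0],[0.010,-0.060,0,0,0,0,0],[0.010,-0.060,0.03,0,0,0,0],[0.010,-0.060,0.07,0,0,0,0],[0.010,-0.060,0.12,0,0,0,0],[0,-0.100,0.14,0,0,0,0],[-0.03,-0.140,0.15,0,0,0,0],[-0.06,-0.180,0.15,0,0,0,0]]';python3 -m handwheel '[[-0.03,-0.04,0,0,0,0,0],[-0.06,-0.07,0,0,0,0,0],[-0.06,-0.07,0,0,0,0,0],[-0.06,-0.07,0,0,0,0,0]]'; python3 - <<'E'
from h import *
import cv2
for n,(a,b,c,d) in {"top":(130,310,190,410),"scene":(140,290,260,480)}.items():
    i=get_image(n)["img"][...,::-1];cv2.imwrite(f"pics/{n}4f.png",i)
    cv2.imwrite(f"pics/{n}4.png",cv2.resize(i[a:b,c:d],None,fx=3.3,fy=3.3,interpolation=cv2.INTER_CUBIC))
E
```

```text
time: 9.05
ee_pos: [430.0, -117.2, 229.8]
eef_rot: [[-0.18, 0.984, 0.005], [0.984, 0.18, -0.002], [-0.002, 0.004, -1.0]]
contact_force: [0.9, -0.4, 0.4]
width: -0.2
time: 9.45
ee_pos: [369.0, -186.3, 227.4]
eef_rot: [[-0.175, 0.985, 0.001], [0.985, 0.175, 0.001], [0.001, 0.001, -1.0]]
contact_force: [0.2, -0.2, 0.6]
width: 0.2
```

View pics/top4.png

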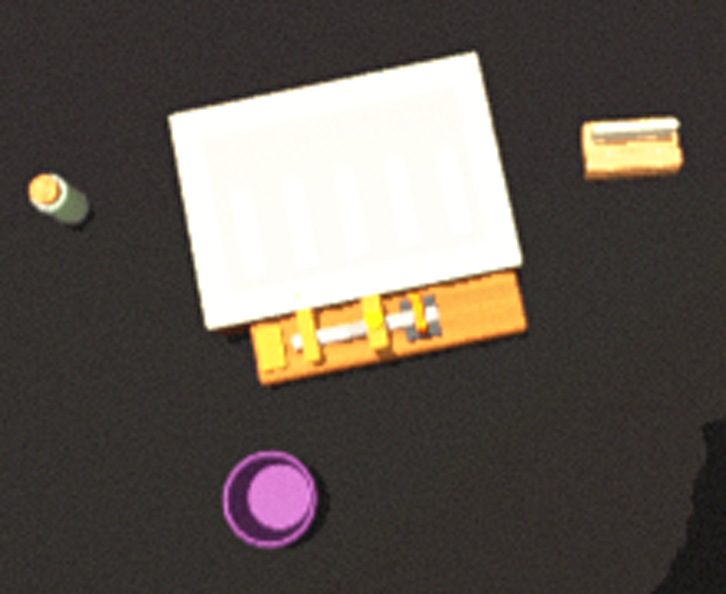

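View pics/scene4.png

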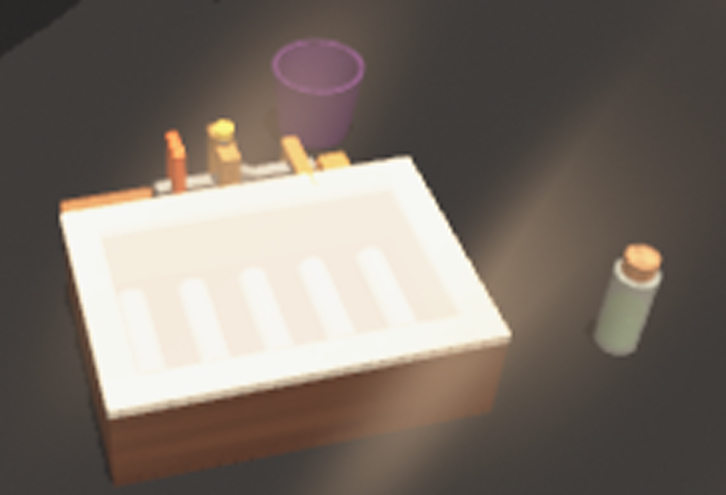

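The tab has settled at (420,315), against (456,305) at rest. That is about 29 mm, so it has latched. The bolt passes through the hasp at (305,335), and the pot, vial and cardstand are at the same pixels as at the start.

```bash
python3 -c "
from station import sign_off
print(sign_off())"
```

```text
the job is handed in; nothing more can be done
None
```

The vial case is locked: the lid is shut and the bolt is caught half way, through the hasp. I handed the job in at about 9.6 s.

- **Lid:** I pressed it down with the closed fingers until they stopped at z = 78.3 mm, with up to 16 N on them. It still looked flat in every later picture.
- **Bolt:** I then pushed the tab along case +y until it stopped moving with 14 N on it. After I backed off, it settled about 29 mm from rest (nominal 30 mm), with its bar through the hasp in the top view.
- **Other things:** The pot, vial and cardstand are at the same pixels as at the start in the top view. The arm ended well clear, with under 1 N on the tool.

No check failed. The two camera views disagreed by up to about 3 mm on where the case was, and the push reached the stop within 2 mm of where I expected.

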